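# Feel for a plinth's blind hole and hold it hole-up

### The job

Four walnut plinths lie on the jeweller's bench, two good and two rejects (one cut short, one with a broken corner). Take one good plinth, feel for its blind stud hole by trying its ends on the steel dowel that sticks out of the vice until an end slides on all the way to the bottom of the hole, then draw it off and turn it so that the hole faces straight up. Finish while still holding it in the gripper, upright and still, well clear of everything and more than 120 mm above the bench, ready to take the figure, with the other plinths and everything else on the bench left where they lie.

Things in the scene. Friction and masses are not known exactly. Their poses are not given: they have to be found in the camera images.
- plinth_a: Good walnut plinth, a plain block 64 mm long, 40 x 40 mm across, about 70 g, lying on a long side. Origin: middle of the block, 20 mm above the bench as it lies; x along its length, z up. A round blind hole, 14 mm wide and 28 mm deep, is in the centre of ONE end; the ends are else alike, and which one (+x or -x) is not told: find it. Either good plinth will do.
- plinth_b: Good walnut plinth, a plain block 64 mm long, 40 x 40 mm across, about 70 g, lying on a long side. Origin: middle of the block, 20 mm above the bench as it lies; x along its length, z up. A round blind hole, 14 mm wide and 28 mm deep, is in the centre of ONE end; the ends are else alike, and which one (+x or -x) is not told: find it. Either good plinth will do.
- plinth_short: A reject, leave it: the same 40 x 40 mm walnut block cut too short, only 46 mm long. Origin in the middle of the block, x along its length.
- plinth_chipped: A reject, leave it: the same 64 x 40 x 40 mm walnut block with one upper corner of an end broken away, a notch about 20 mm each way. Origin in the middle of the block, x along its length.
- vice: Small blue bench vice, bolted down, jaw tops 115 mm high. Origin on the bench under the middle of the jaw gap; x runs from its screw and tommy bar (reaching 116 mm to -x) to its anvil (85 mm to +x); jaws 78 mm wide along y. A plain steel dowel 10 mm thick, like the figure's stud, is nipped level in the jaws along y and sticks out of the -y side.
- dowel_tip (a point): Rounded free end of the rigid dowel, on its axis, 108 mm above the bench. Axes as the vice's: the dowel runs from here along +y for 38 mm to the jaws, free all round. A plinth slides on along +y with its length level; fully on, the tip lies 4 mm from the middle of the block. An undrilled end stops at the tip with 32 mm between tip and middle.
- washer: Bystander: flat steel washer 30 mm across, 4 mm thick, among the plinths. Origin under its centre.
- dapping_block: Bystander: steel dapping block, a 50 mm cube. Origin under its centre.
- hammer: Bystander: small hammer 260 mm long lying along its x. Origin at the underside of the middle.
- file: Bystander: flat file with a wooden handle, 235 mm long, 25 mm high, lying along its x. Origin on the bench where the blade meets the handle.
- bur_pot: Bystander: small white pot, 42 mm across and 30 mm tall, with a few burs standing in it to 52 mm. Origin under its centre.
- spectacles: Bystander: spectacles standing open, 135 mm wide and 140 mm deep, 42 mm high. Origin on the bench under the bridge, temples towards its x.
- pencil: Bystander: pencil 168 mm long lying along its x. Origin under its middle.
Things that resemble listed ones, but are neither listed nor needed, are in the scene too. Leave any red look-alike of the plinth_b alone. What is shaped like the plinth_a but pink is not meant.

How it is judged:
By the outcome, as a careful person would: the job done as asked, in the order asked, and still so for the second after the job is handed in, while the arm keeps its last pose, push and grip.
It also fails if it takes over 67 s, if anything falls off the work surface, if the arm or the gripper's body presses on something with over 40 N, if the wrist force passes 120 N, or if a joint passes its speed limit or range.

### The arm

A 6-joint arm with a two-finger parallel gripper is mounted at the origin on the work surface. World frame = base frame: x ahead of the robot, y to its left, z up, the work surface at z = 0. Lengths are in m, angles in degrees, forces in N, time in s.
With the tool pointing down it reaches from about 0.35 to 0.875 m from the base axis. Payload 4.2 kg.
Tool frame: the origin (TCP) lies on the centre line of the jaws, within the pads' length; the fingertips stand 19 mm ahead of it and the grasp point (between the pads) is the TCP; z points along the fingers, y is the line along which they close (so a half turn about z gives the same grasp; the last joint's range is limited). The gripper opens to 87 mm and grips with 3 to 60 N. Pads are 19 mm wide; open, the fingers measure 117 mm over their backs; the gripper's body (75 mm by 190 mm) begins 51 mm behind the grasp point.
Start: joints at [-54.282, 22.042, 0.453, 0, -68.411, -14.817], TCP at [0.223, -0.584, 0.242] pointing down, gripper open.
Joint ranges: [-179.83, 179.83], [-69.29, 118.12], [-61.27, 80.66], [-181.25, 117.63], [-171.15, -9.14], [-177.46, 177.46]. Speed limits (degrees/s): [159.86, 159.86, 180, 180, 180, 180].

### API

Orientations are given as a 3x3 rotation matrix whose columns are the frame's x, y, z axes.
In Python, from station import sense, capture, finish_job, search_frame, masks_of gives the robot as it stands.
- The arm moves only by the tool drive_tool, never from a script. Its argument "rows" is a list of rows, each a list of 7 numbers: the opening in per cent of the stroke, from 0 (shut) to 100 (fully open), then the shift along the world's x, y, z in mm, then the turn, a rotation vector about the world's x, y, z in rad. In form: [[fingers, dx, dy, dz, wx, wy, wz], ...]. A call has 1 to 5 rows; each row shifts and turns the commanded pose from where the row before left it; what a row does not reach is not made up. A row lasts 1/12 s, in which the tool goes at most 41.7 mm and 7.16 degrees, less where a joint would pass 70% of its speed; a pose out of reach is approached as far as the arm can. A call is refused whole if a number of a shift passes 41.7 or a number of a turn 0.125, either way. A call with a gripper value outside its range is refused whole. The fingers move at their own pace and stop on an object; the grip force is fixed at half the most. Time passes only in rows, so rows that do not move let the fingers close. It gives the time, the measured TCP pose, the force, the opening and the grip force at its end, in the units of the state.
- sense(): the state, without advancing time (a new reading comes with each control period).
- capture(name): name is "scene" or "top" or "wrist"; returns a dict with "frame" (420x560x3 uint8, red, green, blue), "z_map" (420x560 float32, m along the optical axis (not along the pixel's ray), 0 where there is no reading), "fx", "fy", "cx", "cy" (pixels), "distortion" ([k1, k2, p1, p2, k3] as OpenCV has them; the pictures are not rectified), "R" (3x3) and "t" (3): a world point X has camera coordinates R X + t; the wrist camera has in their place "T_tool_cam" (4x4, takes a point from camera to tool coordinates, whose origin is the TCP and whose axes are the flange's). Camera axes: x right, y down, z forward; pixel columns grow to the right and rows downward; lengths in m; the calibration is good to about 2 mm. A picture is of the moment at which its call begins: read the wrist's pose just before it.
- finish_job(): hands the job in; it is judged then, once.
Trained networks look in a picture, given as the dict that the camera call returned (one of the last four; its "shot" number tells which), for a name from the list of things; names that differ only in an ending like _2 or _b are one class to them, and where a whole thing is asked for, a point or a joint stands for the part that bears it (a point fixed in the world has none). Each returns a list of dicts, best first, with "p" (0 to 1); they miss things now and then, are a little off and sometimes report something else, mostly with a low value. They report only what shows in the picture. A call takes as long as a camera call. They do not tell look-alikes from the thing itself.
- search_frame(label, picture): "xy" ([column, row] in pixels, amid what is visible of it).
- masks_of(label, picture): "region" (420x560 bool, what is visible of it) and "xy" ([column, row] in pixels, amid what is visible of it).
The state is a dict: "time_s": time; "joints": joint angles; "joint_velocities": joint speeds; "effort": joint torques, N m; "tcp_pos": TCP position; "ee_rot": TCP orientation; "wrist_force": force on the tool from outside, world axes, zero at the start; "moment": the same for the moment, N m; "gripper_width": opening from 0.0 (shut) to 1.0 (fully open); "gripper_force": force on a finger pad.
Only numpy, scipy, OpenCV 4.12 (cv2) and the standard library are available. Lean on these libraries where they do the work, as an engineer would, in place of code of your own. Each camera call takes 0.05 s, during which the arm holds its last target. There are 200 camera calls.

## Working session

There is one attempt and no reset: what is moved stays moved. The work goes in short steps, Python scripts to look and compute and a tool call to move; the robot and the scene stay as the last step left them, time stands still between calls to the robot, and variables do not carry over. Pictures are saved under pics/ and viewed, at most 10 in all, crops included, and the job is handed in when it is done.

Besides the shell and the picture viewer there is one more tool, called by a JSON object that holds its "op" and its "data". drive_tool: Moves the arm, as the interface text tells. Its arguments: {"type":"object","properties":{"rows":{"type":"array"}},"required":["rows"]}

```bash
mkdir -p pics; cat > h.py <<'E'
import numpy as np, cv2
from station import *
def world(p, m=None, st=None):
    v,u=np.nonzero(m & (p["z_map"]>0)); z=p["z_map"][v,u]
    K=np.array([[p["fx"],0,p["cx"]],[0,p["fy"],p["cy"]],[0,0,1.]])
    n=cv2.undistortPoints(np.stack([u,v],1).astype(float).reshape(-1,1,2),K,np.array(p["distortion"])).reshape(-1,2)
    c=np.c_[n*z[:,None],z]
    if "R" in p: return (c-np.array(p["t"]))@np.array(p["R"])
    T=np.array(p["T_tool_cam"]); c=c@T[:3,:3].T+T[:3,3]
    return c@np.array(st["ee_rot"]).T+np.array(st["tcp_pos"])
def save(p,n,im=None): cv2.imwrite("pics/"+n,cv2.cvtColor(p["frame"] if im is None else im,cv2.COLOR_RGB2BGR))
E
python3 - <<'E'
from h import *
np.set_printoptions(precision=3,suppress=True)
t=capture("top"); s=capture("scene")
save(t,"top.png"); save(s,"scene.png")
for l in ["plinth_a","plinth_short","plinth_chipped","vice","washer","dapping_block","hammer","file","bur_pot","spectacles","pencil"]:
    for r in masks_of(l,t)[:6]:
        if r["p"]<.2: continue
        w=world(t,r["region"])
        if len(w)<20: continue
        top=w[w[:,2]>np.percentile(w[:,2],90)-.008]
        (c,sz,a)=cv2.minAreaRect((top[:,:2]*1000).astype(np.float32))
        print(l,round(r["p"],2),np.round(r["xy"]),"rect",np.round(c,1),np.round(sz,1),round(a,1),"z",np.percentile(w[:,2],[5,95]),t["frame"][r["region"]].mean(0).round())
E
```

```text
plinth_a 0.85 [226. 289.] rect [443.8  42. ] [40.1 63.6] 56.3 z [-0.     0.043] [121.  87. 102.]
plinth_a 0.72 [271. 286.] rect [457.2 -63.2] [39.6 63.2] 79.1 z [0.035 0.043] [58. 32. 19.]
plinth_a 0.7 [400. 174.] rect [ 722.2 -368.3] [49.  50.2] 29.9 z [0.013 0.053] [39. 37. 37.]
plinth_a 0.65 [318. 192.] rect [ 676.4 -170.1] [39.7 62.6] 0.7 z [0.016 0.043] [114.  19.  17.]
plinth_a 0.61 [229. 223.] rect [597.2  35.2] [40.1 62.8] 54.6 z [0.017 0.043] [116.  22.  20.]
plinth_a 0.59 [274. 214.] rect [618.5 -69.7] [40.2 64.8] 53.1 z [0.    0.043] [55. 32. 21.]
plinth_chipped 0.71 [357. 283.] rect [ 467.7 -258.6] [39.9 64.2] 25.1 z [0.017 0.043] [48. 25. 15.]
vice 0.58 [148. 236.] rect [579.1 207.4] [ 88.  117.6] 19.2 z [0.01  0.115] [46. 52. 63.]
washer 0.72 [271. 285.] rect [457.1 -63.2] [39.6 63.2] 79.2 z [0.036 0.043] [58. 32. 19.]
dapping_block 0.96 [400. 173.] rect [ 723.2 -369.1] [50.2 51.6] 27.1 z [0.013 0.053] [40. 38. 37.]
dapping_block 0.29 [145. 236.] rect [579.  207.7] [ 88. 117.] 19.2 z [0.01  0.115] [46. 52. 63.]
hammer 0.62 [300. 154.] rect [ 777.7 -168.6] [ 87.5 256.9] 1.6 z [0.014 0.028] [109.  90.  65.]
file 0.69 [408. 278.] rect [ 495.1 -383. ] [214.6  23.5] 3.2 z [0.009 0.025] [58. 42. 30.]
bur_pot 0.69 [241. 153.] rect [772.5  17.6] [39.8 38.8] 17.3 z [-0.     0.038] [79. 77. 70.]
spectacles 0.55 [171. 155.] rect [765.1 176.2] [ 62.2 138.9] 17.1 z [-0.    0.04] [51. 48. 44.]
pencil 0.77 [440. 253.] rect [ 535.6 -467.5] [ 10.2 153.5] 83.9 z [-0.001  0.009] [113.  95.  40.]
```

```bash
python3 -c "
from station import sense;print(sense())"
```

```text
{'time_s': 0.65, 'joints': array([-5.42827963e+01,  2.20388835e+01,  4.50425171e-01, -1.22541987e-03,
       -6.84127713e+01, -1.48161771e+01]), 'joint_velocities': array([-0.05498274,  0.07630554, -0.04040257,  0.1000285 ,  0.02921851,
       -0.05647073]), 'effort': array([ 7.42609814e-05, -3.90275466e+01,  1.87562531e+01,  4.22305852e+00,
        1.54808146e-02, -1.01732672e-05]), 'tcp_pos': array([ 0.22296957, -0.58381957,  0.24156132]), 'ee_rot': array([[-9.34200889e-01, -3.56747387e-01,  3.61799748e-06],
       [-3.56747387e-01,  9.34200889e-01,  2.90346102e-05],
       [-1.37379578e-05,  2.58334476e-05, -1.00000000e+00]]), 'wrist_force': array([ 0.3717543 , -0.14809632, -0.14384693]), 'moment': array([-0.0037994 ,  0.01656997, -0.05152811]), 'gripper_force': 0.0, 'gripper_width': 0.9972380931804549}
```

View pics/top.png

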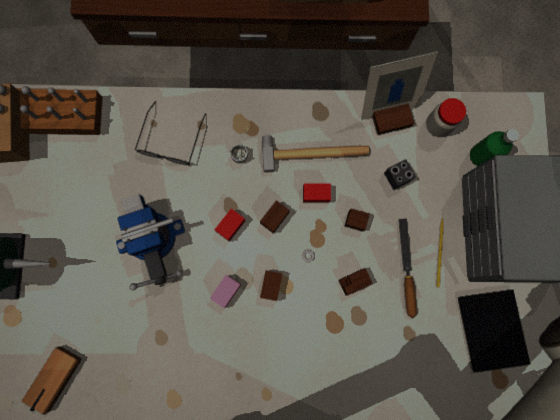

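View pics/scene.png

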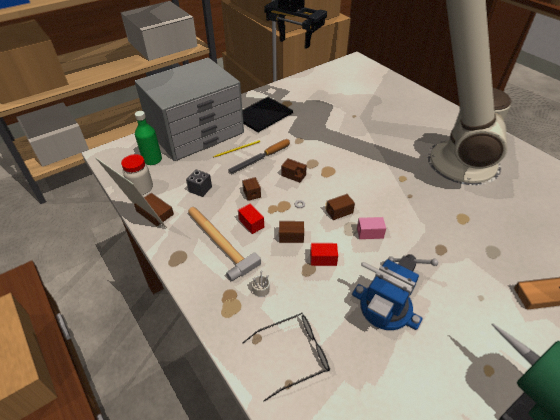

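The top view shows plain brown blocks at about (271,286) and (274,215). The short one is at (358,220) and the chipped one at (355,281); the red and pink blocks are look-alikes. The vice is at about (148,236), with its dowel pointing right to about (203,222). I'll take the block at (271,286), which has clear space around it, and measure the dowel next.

```bash
python3 - <<'E'
from h import *
np.set_printoptions(precision=1,suppress=True)
for n in ["top","scene"]:
    p=capture(n); w=world(p,np.ones(p["z_map"].shape,bool))*1000
    m=(abs(w[:,0]-590)<90)&(w[:,1]>60)&(w[:,1]<260)&(w[:,2]>98)&(w[:,2]<125)
    q=w[m]; print(n,len(q)); 
    d=q[(q[:,1]<165)]; print(d[np.argsort(d[:,1])][::max(1,len(d)//45)])
    if n=="top":
        im=p["frame"][180:300,100:230]; save(p,"vice.png",cv2.convertScaleAbs(cv2.resize(im,None,fx=5,fy=5,interpolation=cv2.INTER_CUBIC),alpha=1.6))
E
```

```text
top 1608
[[596.1 152.  109.9]
 [594.1 152.1 108.6]
 [592.4 152.8 104.7]
 [598.9 152.9 105.8]
 [593.7 153.8 111.1]
 [596.1 154.1 110. ]
 [591.9 154.2 108.7]
 [598.3 154.3 109.7]
 [595.1 154.9 117. ]
 [591.1 155.3 113.8]
 [593.5 155.6 112.7]
 [597.8 155.8 113. ]
 [595.6 157.8 113.2]
 [591.4 157.9 111.5]
 [597.8 157.9 112.9]
 [594.  158.6 108.9]
 [590.  159.1 105.6]
 [591.  159.4 114.7]
 [595.5 159.8 113.9]
 [593.6 160.2 111.6]
 [589.7 160.7 108.1]
 [598.4 161.  108.8]
 [591.2 161.9 113.3]
 [595.6 162.2 112.8]
 [589.5 162.6 109.4]
 [594.  163.  108.6]
 [595.  163.5 116.7]
 [591.1 163.9 113.9]
 [589.2 164.4 111.3]
 [593.7 164.7 110.8]]
scene 1517
[[595.2 151.3 108.2]
 [598.9 152.  108.4]
 [600.5 153.8 108. ]
 [596.7 155.  113.4]
 [599.4 155.5 109. ]
 [600.3 155.6 113.3]
 [594.2 155.6 112.1]
 [599.4 156.1 106. ]
 [598.4 156.8 113.1]
 [595.6 157.2 111.4]
 [599.5 158.7 109. ]
 [600.4 158.8 113.3]
 [591.5 159.3 110.4]
 [598.1 159.6 112.4]
 [595.7 159.8 114.3]
 [601.  160.4 108.4]
 [596.8 161.2 113.2]
 [599.5 161.2 111.7]
 [593.4 161.3 110.5]
 [597.6 162.3 111.4]
 [600.5 162.5 110.4]
 [591.8 162.6 110.6]
 [597.9 163.8 106.2]
 [596.1 163.8 111.9]
 [590.5 164.2 111.3]]
```

View pics/vice.png

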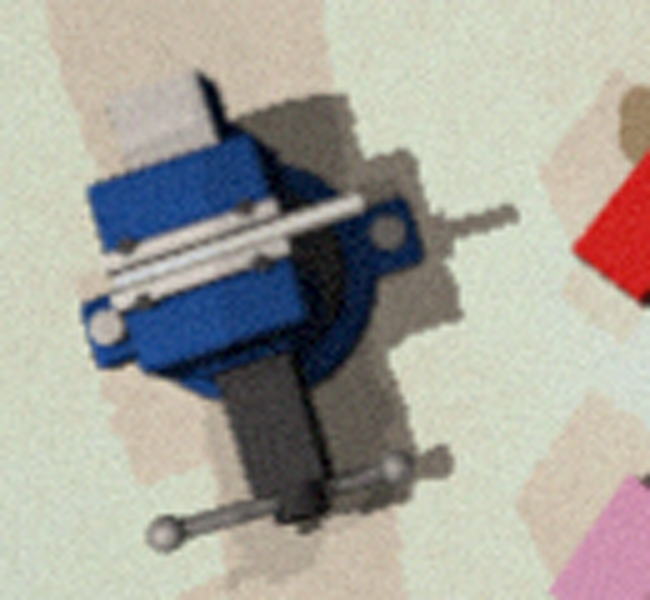

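The crop shows the dowel running level to its tip at crop (363,200), near world (596,151), at a yaw of about 16°. Next I'll zoom the scene camera on the two good blocks to see whether a hole shows in any end facing it.

```bash
python3 - <<'E'
from h import *
s=capture("scene"); f=s["frame"]
a=[cv2.convertScaleAbs(cv2.resize(f[y:y+36,x:x+42],(390,334),interpolation=cv2.INTER_CUBIC),alpha=2.5) for x,y in[(320,188),(271,214)]]
save(s,"blk.png",np.hstack(a))
R=np.array(s["R"]);print(-R.T@np.array(s["t"]))
E
```

```text
[1.05950387 0.49874137 0.84728075]
```

View pics/blk.png

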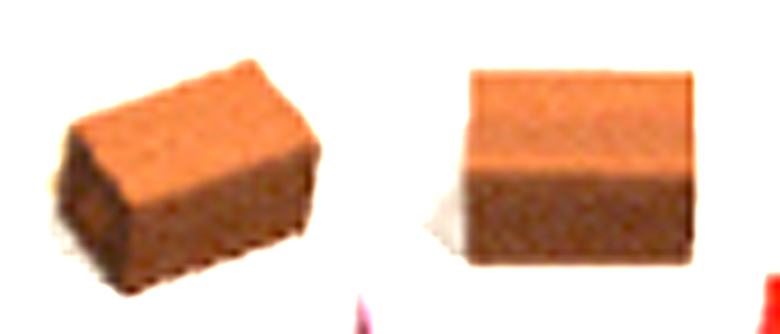

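{"op": "drive_tool", "data": {"rows": [[75,18,40,0,0,0,-0.11],[75,18,40,0,0,0,-0.11],[75,18,40,0,0,0,-0.11],[75,18,40,0,0,0,-0.11],[75,18,40,0,0,0,-0.11]]}}

```text
time_s: 1.22
tcp_pos: [0.3075, -0.3954, 0.2417]
ee_rot: [[-0.984, 0.181, 0.0], [0.181, 0.984, -0.0], [-0.0, -0.0, -1.0]]
wrist_force: [0.9, -0.1, 0.1]
gripper_width: 0.77
gripper_force: 0.0
```

{"op": "drive_tool", "data": {"rows": [[75,18,40,0,0,0,0],[75,18,40,0,0,0,0],[75,18,40,0,0,0,0],[75,18,40,0,0,0,0],[75,10,25,0,0,0,0]]}}

```text
time_s: 1.63
tcp_pos: [0.3865, -0.2175, 0.2421]
ee_rot: [[-0.985, 0.173, 0.002], [0.173, 0.985, -0.0], [-0.002, 0.0, -1.0]]
wrist_force: [1.0, -0.1, -0.1]
gripper_width: 0.751
gripper_force: 0.0
```

The left block's end that faces the camera is in shadow, and no hole can be made out. I'll find the hole by feel, going above the block first.

{"op": "drive_tool", "data": {"rows": [[75,16,36,0,0,0,0],[75,16,36,0,0,0,0],[75,16,36,0,0,0,0],[75,16,36,0,0,0,0],[75,6,10,0,0,0,0]]}}

```text
time_s: 2.05
tcp_pos: [0.4574, -0.0624, 0.2421]
ee_rot: [[-0.985, 0.171, 0.002], [0.171, 0.985, 0.001], [-0.002, 0.001, -1.0]]
wrist_force: [0.4, 0.1, 1.1]
gripper_width: 0.744
gripper_force: 0.0
```

{"op": "drive_tool", "data": {"rows": [[75,0,0,-20,0,0,0],[75,0,0,-20,0,0,0],[75,0,0,-20,0,0,0],[75,0,0,-10,0,0,0],[75,0,0,0,0,0,0]]}}

```text
time_s: 2.47
tcp_pos: [0.4539, -0.0664, 0.1694]
ee_rot: [[-0.984, 0.175, -0.005], [0.175, 0.984, -0.001], [0.005, -0.001, -1.0]]
wrist_force: [-0.2, 0.3, 0.6]
gripper_width: 0.751
gripper_force: 0.0
```

```bash
python3 - <<'E'
from h import *
np.set_printoptions(precision=3,suppress=True)
st=sense(); p=capture("wrist"); save(p,"w1.png")
print(st["tcp_pos"],st["joints"],p["T_tool_cam"])
w=world(p,p["z_map"]>0,st)*1000
q=w[(abs(w[:,2]-40)<6)&(np.hypot(w[:,0]-457,w[:,1]+63)<60)]
print(len(q),cv2.minAreaRect(q[:,:2].astype(np.float32)))
y=np.array(st["ee_rot"])[:,1];print(np.degrees(np.arctan2(y[1],y[0])))
E
```

```text
[ 0.454 -0.066  0.169] [  12.045   10.129  -27.884   -0.042  -52.289 -112.122] [[-0.    -0.952 -0.306  0.084]
 [ 1.    -0.    -0.001  0.001]
 [ 0.001 -0.306  0.952 -0.142]
 [ 0.     0.     0.     1.   ]]
2769 ((457.2389831542969, -62.783260345458984), (39.42125701904297, 64.51359558105469), 79.0294418334961)
79.89778254763486
```

View pics/w1.png

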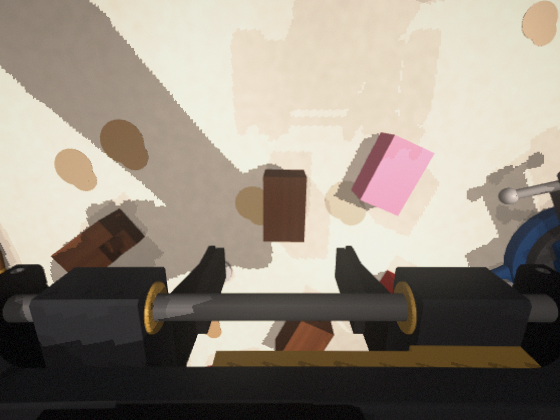

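The wrist view shows our block at (285,205), clear of the pink one at (395,175), with its pose confirmed by depth. I'll correct the pose and descend.

{"op": "drive_tool", "data": {"rows": [[75,3,4,-20,0,-0.005,-0.015],[75,0,0,-25,0,0,0],[75,0,0,-25,0,0,0],[75,0,0,-25,0,0,0],[75,0,0,0,0,0,0]]}}

```text
time_s: 2.93
tcp_pos: [0.4564, -0.0626, 0.0739]
ee_rot: [[-0.982, 0.191, -0.002], [0.191, 0.982, -0.001], [0.002, -0.001, -1.0]]
wrist_force: [-1.3, -0.1, 0.5]
gripper_width: 0.749
gripper_force: 0.0
```

{"op": "drive_tool", "data": {"rows": [[75,1,0,-20,0,-0.002,0],[75,0,0,-20,0,0,0],[75,0,0,-10,0,0,0],[75,0,0,0,0,0,0],[75,0,0,0,0,0,0]]}}

```text
time_s: 3.35
tcp_pos: [0.4609, -0.0621, 0.0279]
ee_rot: [[-0.982, 0.189, 0.009], [0.189, 0.982, -0.0], [-0.009, 0.002, -1.0]]
wrist_force: [-0.3, 0.1, 0.1]
gripper_width: 0.751
gripper_force: 0.0
```

{"op": "drive_tool", "data": {"rows": [[20,0,0,0,0,0,0],[20,0,0,0,0,0,0],[20,0,0,0,0,0,0],[20,0,0,0,0,0,0],[20,0,0,0,0,0,0]]}}

```text
time_s: 3.77
tcp_pos: [0.4598, -0.0621, 0.0271]
ee_rot: [[-0.982, 0.19, 0.008], [0.19, 0.982, 0.0], [-0.008, 0.002, -1.0]]
wrist_force: [0.0, 0.5, 4.1]
gripper_width: 0.453
gripper_force: 15.6
```

{"op": "drive_tool", "data": {"rows": [[20,0,0,0,0,0,0],[20,0,0,0,0,0,0],[20,0,0,0,0,0,0]]}}

```text
time_s: 4.02
tcp_pos: [0.4599, -0.0621, 0.0271]
ee_rot: [[-0.982, 0.189, 0.008], [0.189, 0.982, -0.0], [-0.007, 0.001, -1.0]]
wrist_force: [-1.1, 0.3, 5.4]
gripper_width: 0.454
gripper_force: 30.0
```

{"op": "drive_tool", "data": {"rows": [[20,0,0,10,0,0,0],[20,0,0,20,0,0,0],[20,0,0,30,0,0,0],[20,0,0,30,0,0,0],[20,0,0,30,0,0,0]]}}

```text
time_s: 4.43
tcp_pos: [0.4589, -0.0622, 0.1474]
ee_rot: [[-0.982, 0.19, 0.005], [0.19, 0.982, -0.0], [-0.005, 0.001, -1.0]]
wrist_force: [1.2, -0.1, -1.0]
gripper_width: 0.457
gripper_force: 30.0
```

{"op": "drive_tool", "data": {"rows": [[20,7,16,10,0,0,0.12],[20,7,16,10,0,0,0.12],[20,7,16,10,0,0,0.12],[20,7,16,10,0,0,0.12],[20,7,16,10,0,0,0.12]]}}

```text
time_s: 4.85
tcp_pos: [0.4943, 0.0186, 0.1967]
ee_rot: [[-0.915, -0.403, 0.005], [-0.403, 0.915, 0.004], [-0.006, 0.002, -1.0]]
wrist_force: [-0.2, -0.3, -0.1]
gripper_width: 0.456
gripper_force: 30.0
```

{"op": "drive_tool", "data": {"rows": [[20,7,16,10,0,0,0.12],[20,7,16,10,0,0,0.12],[20,7,16,10,0,0,0.12],[20,7,16,10,0,0,0.12],[20,7,16,10,0,0,0.12]]}}

```text
time_s: 5.27
tcp_pos: [0.5294, 0.0987, 0.2465]
ee_rot: [[-0.528, -0.849, 0.001], [-0.849, 0.528, 0.006], [-0.006, 0.002, -1.0]]
wrist_force: [0.1, 0.6, -0.9]
gripper_width: 0.456
gripper_force: 30.0
```

{"op": "drive_tool", "data": {"rows": [[20,7,16,5,0,0,0.12],[20,7,16,5,0,0,0.12],[20,7,16,5,0,0,0.12],[20,7,16,5,0,0,0.12],[20,7,16,5,0,0,0.12]]}}

```text
time_s: 5.68
tcp_pos: [0.5645, 0.1786, 0.271]
ee_rot: [[0.044, -0.999, -0.003], [-0.999, -0.044, 0.006], [-0.007, 0.003, -1.0]]
wrist_force: [-0.7, -0.5, -0.4]
gripper_width: 0.459
gripper_force: 30.0
```

{"op": "drive_tool", "data": {"rows": [[20,7,16,0,0,0,0.12],[20,7,15,0,0,0,0.1],[20,0,0,0,0,0,0],[20,0,0,0,0,0,0]]}}

```text
time_s: 6.02
tcp_pos: [0.5783, 0.2094, 0.2703]
ee_rot: [[0.255, -0.967, -0.005], [-0.967, -0.255, 0.005], [-0.007, 0.004, -1.0]]
wrist_force: [0.6, 0.5, -0.2]
gripper_width: 0.458
gripper_force: 30.0
```

```bash
cat >> h.py <<'E'
G_R=np.array([[-0.982,0.189,0.008],[0.189,0.982,0],[-0.007,0.001,-1.0]]); G_p=np.array([.4599,-.0621,.0271])
c,s_=np.cos(np.radians(-10.9)),np.sin(np.radians(-10.9))
B0=np.array([[c,-s_,0],[s_,c,0],[0,0,1]]); b0=np.array([.4572,-.0626,.020])
def block(st):
    R=np.array(st["ee_rot"]);D=R@G_R.T
    return D@B0, np.array(st["tcp_pos"])+D@(b0-G_p)
E
python3 - <<'E'
from h import *
np.set_printoptions(precision=3,suppress=True)
st=sense(); p=capture("wrist"); save(p,"w2.png")
print(st["time_s"],st["tcp_pos"],st["ee_rot"],st["joints"],st["gripper_width"])
w=world(p,p["z_map"]>0,st)*1000
tip=np.array([596,151]); yv=np.array([-.284,.959]); xv=np.array([.959,.284])
a=(w[:,:2]-tip)@yv; b=(w[:,:2]-tip)@xv
m=(a>-25)&(a<36)&(abs(b)<14)&(w[:,2]>102)&(w[:,2]<120)
q=w[m];print(len(q),a[m].min(),a[m].max())
for lo in range(-16,36,4):
    k=m&(a>=lo)&(a<lo+4)
    if k.sum()>4: print(lo,k.sum(),np.median(b[k]),np.percentile(b[k],[3,97]),np.percentile(w[k,2],[50,90]),np.median(w[k,:2],0))
E
```

```text
6.0167 [0.578 0.209 0.27 ] [[ 0.255 -0.967 -0.005]
 [-0.967 -0.255  0.005]
 [-0.007  0.004 -1.   ]] [ 34.759  20.147   1.906  -0.444 -71.83  -19.848] 0.4575009461754286
363 0.6397245595712571 35.841027656225464
0 32 1.8611883112663055 [-1.992  5.861] [110.077 111.473] [597.432 153.767]
4 47 2.026689371991182 [-2.515  6.871] [111.225 112.722] [596.623 157.293]
8 40 1.1504859782301997 [-2.791  6.031] [111.285 112.649] [594.137 160.995]
12 43 2.1998119173107966 [-2.677  6.204] [111.227 112.253] [593.728 164.81 ]
16 42 1.4033667170232365 [-3.295  6.33 ] [111.054 112.445] [592.207 168.605]
20 40 1.0474012276418239 [-3.445  5.535] [111.138 112.166] [590.738 172.41 ]
24 40 0.7077499152514992 [-3.33   5.661] [111.222 112.121] [589.49  176.201]
28 40 0.7988971632351112 [-4.004  5.626] [111.22  112.177] [588.309 179.943]
32 39 -0.012400702809630518 [-4.104  4.953] [111.493 112.388] [586.687 183.7  ]
```

View pics/w2.png

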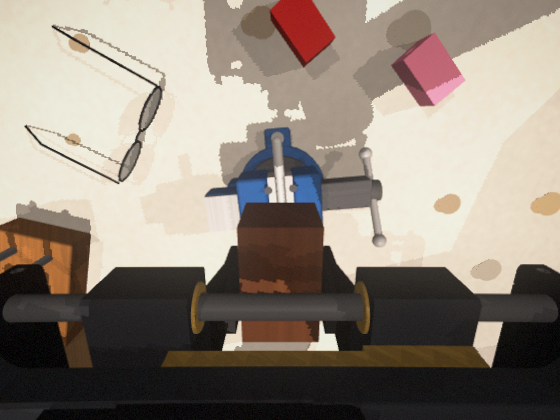

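The dowel shows cleanly from (277,135) to (280,200). Its axis works out at yaw 109.3° with the tip near (597.5,152). The dark strip at (240–320, 203–228) is the block's rear end face, so I'll enlarge it and compute the approach.

```bash
cat >> h.py <<'E'
TIP=np.array([.5975,.152,.108]); YV=np.array([-.330,.944,0]); XV=np.array([.944,.330,0])
def rep(sgn=1):
    np.set_printoptions(precision=2,suppress=True)
    st=sense();R,b=block(st);ax=sgn*R[:,0]; d=(b-TIP)*1000
    print("t",st["time_s"],"along",d@YV,"lat",d@XV,"dz",d[2],"yawerr deg",np.degrees(np.arctan2(np.cross(ax,YV)[2],ax@YV)),"axis z",ax[2],"roll",R[2,1],"F",np.array(st["wrist_force"])@np.c_[YV,XV,[0,0,1]],"j",np.array(st["joints"]),"w",st["gripper_width"])
    print(" block",b*1000,"axis",ax)
E
python3 - <<'E'
from h import *
rep()
im=cv2.imread("pics/w2.png")[198:236,232:330]
cv2.imwrite("pics/end.png",cv2.convertScaleAbs(cv2.resize(im,None,fx=7,fy=7,interpolation=cv2.INTER_CUBIC),alpha=4))
E
```

```text
t 6.0667 along 57.337599748191934 lat 1.1976331340266775 dz 155.51509414590754 yawerr deg 4.539823664773747 axis z -0.0013706658577892366 roll 0.0018642938699789165 F [-0.23 -0.   -0.05] j [ 34.72  20.09   1.87  -0.44 -71.83 -19.85] w 0.4541163934433624
 block [579.71 206.52 263.52] axis [-0.25  0.97 -0.  ]
```

View pics/end.png

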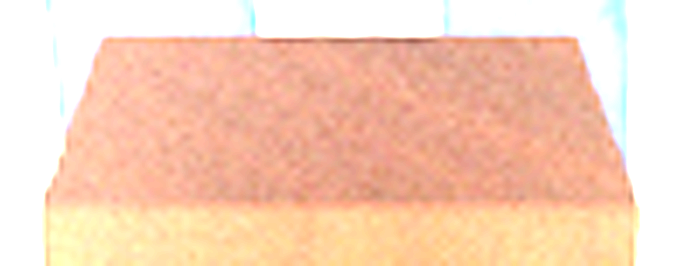

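The rear end face at crop (100–630, 40–200) is plain with no hole, so the end facing the dowel should be drilled. I'll back off along the axis, then go down to dowel height.

{"op": "drive_tool", "data": {"rows": [[20,11,-32,0,0,0,0.04],[20,11,-32,0,0,0,0.04],[20,11,-33,0,0,0,0],[20,11,-33,0,0,0,0],[20,0,0,0,0,0,0]]}}

```text
time_s: 6.48
tcp_pos: [0.623, 0.0732, 0.2715]
ee_rot: [[0.325, -0.946, -0.004], [-0.946, -0.325, 0.005], [-0.006, 0.002, -1.0]]
wrist_force: [-0.4, 0.9, -1.0]
gripper_width: 0.456
gripper_force: 30.0
```

{"op": "drive_tool", "data": {"rows": [[20,0,0,-25,0,0,0],[20,0,0,-25,0,0,0],[20,0,0,-25,0,0,0],[20,0,0,-25,0,0,0],[20,0,0,-25,0,0,0]]}}

```text
time_s: 6.9
tcp_pos: [0.6218, 0.0782, 0.1458]
ee_rot: [[0.33, -0.944, -0.004], [-0.944, -0.33, 0.006], [-0.007, 0.001, -1.0]]
wrist_force: [-0.1, 1.1, -0.9]
gripper_width: 0.456
gripper_force: 30.0
```

{"op": "drive_tool", "data": {"rows": [[20,0,0,-20,0,0,0],[20,0,0,-10,0,0,0],[20,0,0,0,0,0,0],[20,0,0,0,0,0,0]]}}

```text
time_s: 7.23
tcp_pos: [0.6228, 0.0787, 0.117]
ee_rot: [[0.332, -0.943, -0.003], [-0.943, -0.332, 0.006], [-0.006, 0.001, -1.0]]
wrist_force: [1.1, 0.1, -0.2]
gripper_width: 0.456
gripper_force: 30.0
```

```bash
python3 -c "
from h import *
rep()"
```

```text
t 7.2333 along -80.13581220221224 lat 0.643984791559447 dz 1.945414614880181 yawerr deg -0.09232359973283648 axis z -0.0014900732481183151 roll -0.00035014861243991524 F [-0.32  1.11 -0.18] j [ 21.77  28.53  -8.05  -0.46 -53.47  -2.13] w 0.45623524883318267
 block [624.55  76.57 109.95] axis [-0.33  0.94 -0.  ]
```

{"op": "drive_tool", "data": {"rows": [[20,-3.9,9.2,-2,0,0,0],[20,-3.3,9.4,0,0,0,0],[20,-3.3,9.4,0,0,0,0],[20,-2.3,6.6,0,0,0,0],[20,0,0,0,0,0,0]]}}

```text
time_s: 7.65
tcp_pos: [0.6095, 0.1155, 0.1154]
ee_rot: [[0.334, -0.943, -0.002], [-0.943, -0.334, 0.007], [-0.007, -0.0, -1.0]]
wrist_force: [0.8, 1.1, -0.8]
gripper_width: 0.456
gripper_force: 30.0
```

```bash
python3 -c "
from h import *
rep()"
```

```text
t 7.65 along -40.959405830982774 lat 0.29237579002110614 dz 0.2674879346236947 yawerr deg -0.2450152102931895 axis z -0.0006982814108868812 roll -0.0015533922353746562 F [ 0.75  1.06 -0.85] j [ 25.46  27.98  -9.31  -0.51 -52.67  -5.63] w 0.45601910416927915
 block [611.29 113.43 108.27] axis [-0.33  0.94 -0.  ]
```

Aligned to within 0.3 mm. I'll feed on slowly.

{"op": "drive_tool", "data": {"rows": [[20,-1.5,3.6,0,0,0,0],[20,-1.0,2.8,0,0,0,0],[20,-1.0,2.8,0,0,0,0],[20,-0.7,1.9,0,0,0,0],[20,-0.3,1,0,0,0,0]]}}

```text
time_s: 8.07
tcp_pos: [0.6052, 0.1257, 0.1145]
ee_rot: [[0.332, -0.943, -0.004], [-0.943, -0.332, 0.006], [-0.007, 0.001, -1.0]]
wrist_force: [-0.3, 0.3, -1.4]
gripper_width: 0.459
gripper_force: 30.0
```

```bash
python3 -c "
from h import *
rep()"
```

```text
t 8.0667 along -29.910685039012684 lat -0.3653893245888238 dz -0.5592754403079131 yawerr deg -0.10651249727517369 axis z -0.0009611918459003296 roll -0.00013062587771528927 F [ 0.39 -0.19 -1.42] j [ 26.52  27.87  -9.64  -0.51 -52.52  -6.83] w 0.4594404228708724
 block [607.03 123.64 107.44] axis [-0.33  0.94 -0.  ]
```

{"op": "drive_tool", "data": {"rows": [[20,-0.6,2.0,0.5,0,0,0],[20,-0.7,1.9,0,0,0,0],[20,-0.7,1.9,0,0,0,0]]}}

```text
time_s: 8.32
tcp_pos: [0.6033, 0.1314, 0.1151]
ee_rot: [[0.332, -0.943, -0.003], [-0.943, -0.332, 0.006], [-0.007, 0.001, -1.0]]
wrist_force: [0.3, 0.1, 0.1]
gripper_width: 0.455
gripper_force: 30.0
```

```bash
python3 -c "
from h import *
rep()"
```

```text
t 8.3167 along -23.878954213964658 lat -0.2898679730177882 dz -0.003050154715508735 yawerr deg -0.09964781445666787 axis z -0.0009940646720333509 roll -0.00028901263437981604 F [-0.02  0.28  0.06] j [ 27.1   27.78  -9.72  -0.5  -52.52  -7.42] w 0.45472763760063917
 block [605.11 129.36 108.  ] axis [-0.33  0.94 -0.  ]
```

It has gone 8 mm past the face position with no force, so it is in the hole. I'll carry on to the bottom.

{"op": "drive_tool", "data": {"rows": [[20,-0.6,2.0,0,0,0,0],[20,-0.9,2.8,0,0,0,0],[20,-1.0,2.8,0,0,0,0],[20,-1.0,2.8,0,0,0,0],[20,-0.7,1.9,0,0,0,0]]}}

```text
time_s: 8.73
tcp_pos: [0.599, 0.1441, 0.1151]
ee_rot: [[0.332, -0.943, -0.003], [-0.943, -0.332, 0.006], [-0.007, 0.001, -1.0]]
wrist_force: [0.6, 0.3, -1.4]
gripper_width: 0.46
gripper_force: 30.0
```

```bash
python3 -c "
from h import *
rep()"
```

```text
t 8.7333 along -10.517326968339132 lat -0.17617743031276278 dz 0.012004164523751748 yawerr deg -0.12786498860450318 axis z -0.000981286791105365 roll -0.0003046011164966817 F [ 0.06  0.64 -1.39] j [ 28.36  27.66  -9.93  -0.5  -52.42  -8.66] w 0.46039760695244136
 block [600.8  142.01 108.01] axis [-0.33  0.94 -0.  ]
```

{"op": "drive_tool", "data": {"rows": [[20,-0.6,1.9,0,0,0,0],[20,-0.6,1.9,0,0,0,0],[20,-0.3,0.9,0,0,0,0],[20,0,0,0,0,0,0]]}}

```text
time_s: 9.07
tcp_pos: [0.5975, 0.1486, 0.1151]
ee_rot: [[0.332, -0.943, -0.004], [-0.943, -0.332, 0.006], [-0.007, 0.001, -1.0]]
wrist_force: [0.8, 0.0, -0.5]
gripper_width: 0.456
gripper_force: 30.0
```

{"op": "drive_tool", "data": {"rows": [[20,-0.3,0.9,0,0,0,0],[20,0,0,0,0,0,0]]}}

```text
time_s: 9.23
tcp_pos: [0.5973, 0.1493, 0.1151]
ee_rot: [[0.332, -0.943, -0.003], [-0.943, -0.332, 0.006], [-0.007, 0.001, -1.0]]
wrist_force: [0.6, -0.6, -1.0]
gripper_width: 0.456
gripper_force: 30.0
```

```bash
python3 -c "
from h import *
rep()"
```

```text
t 9.2333 along -5.005304725604408 lat -0.06951994301739894 dz -0.006632346825657942 yawerr deg -0.11206104302612324 axis z -0.0009834145886933076 roll -0.00023050221617339242 F [-0.77  0.4  -1.05] j [ 28.89  27.62 -10.    -0.51 -52.39  -9.19] w 0.4563330277273551
 block [599.09 147.25 107.99] axis [-0.33  0.94 -0.  ]
```

{"op": "drive_tool", "data": {"rows": [[20,-0.3,0.9,0,0,0,0],[20,0,0,0,0,0,0]]}}

```text
time_s: 9.4
tcp_pos: [0.597, 0.1501, 0.1151]
ee_rot: [[0.332, -0.943, -0.004], [-0.943, -0.332, 0.006], [-0.007, 0.001, -1.0]]
wrist_force: [0.1, -1.1, -1.1]
gripper_width: 0.458
gripper_force: 30.0
```

{"op": "drive_tool", "data": {"rows": [[20,-0.3,0.9,0,0,0,0],[20,0,0,0,0,0,0]]}}

```text
time_s: 9.57
tcp_pos: [0.5969, 0.1504, 0.1151]
ee_rot: [[0.332, -0.943, -0.003], [-0.943, -0.332, 0.005], [-0.006, 0.002, -1.0]]
wrist_force: [1.4, -3.2, -0.9]
gripper_width: 0.46
gripper_force: 30.0
```

```bash
python3 -c "
from h import *
rep()"
```

```text
t 9.5667 along -3.86215117127289 lat -0.10332735799094439 dz 0.011965028290289448 yawerr deg -0.11257869863117802 axis z -0.0020411532425824597 roll 0.00010375801934321178 F [-3.48  0.29 -0.89] j [ 29.02  27.61 -10.03  -0.43 -52.39  -9.37] w 0.4596762391275024
 block [598.68 148.32 108.01] axis [-0.33  0.94 -0.  ]
```

{"op": "drive_tool", "data": {"rows": [[20,-0.3,0.9,0,0,0,0],[20,0,0,0,0,0,0],[20,0,0,0,0,0,0]]}}

```text
time_s: 9.82
tcp_pos: [0.5968, 0.1506, 0.1151]
ee_rot: [[0.332, -0.943, -0.003], [-0.943, -0.332, 0.004], [-0.005, 0.002, -1.0]]
wrist_force: [3.3, -5.6, -1.4]
gripper_width: 0.461
gripper_force: 30.0
```

It has bottomed: the force is rising and it has stopped moving, 4 mm from the middle as specified. Now I'll draw it straight off.

{"op": "drive_tool", "data": {"rows": [[20,1.3,-3.8,0,0,0,0],[20,2,-5.7,0,0,0,0],[20,2.6,-7.6,0,0,0,0],[20,2.6,-7.6,0,0,0,0],[20,0,0,0,0,0,0]]}}

```text
time_s: 10.23
tcp_pos: [0.6053, 0.126, 0.1151]
ee_rot: [[0.33, -0.944, -0.004], [-0.944, -0.33, 0.006], [-0.007, 0.001, -1.0]]
wrist_force: [0.3, 0.2, -1.0]
gripper_width: 0.46
gripper_force: 30.0
```

```bash
python3 -c "
from h import *
rep()"
```

```text
t 10.2333 along -29.675370257373984 lat -0.24582646425017174 dz -0.028682978322175368 yawerr deg -0.022698065242876236 axis z -0.0009088041701229265 roll -0.00018428734210242136 F [ 0.09  0.32 -1.01] j [ 26.54  27.85  -9.59  -0.51 -52.58  -6.94] w 0.4604667627154258
 block [607.06 123.91 107.97] axis [-0.33  0.94 -0.  ]
```

{"op": "drive_tool", "data": {"rows": [[20,6.5,-19,0,0,0,0],[20,10,-28,0,0,0,0],[20,10,-28,0,0,0,0],[20,0,0,25,0,0,0],[20,-8,0,30,0,0,0]]}}

```text
time_s: 10.65
tcp_pos: [0.623, 0.0501, 0.1675]
ee_rot: [[0.329, -0.944, -0.009], [-0.944, -0.329, 0.004], [-0.007, 0.007, -1.0]]
wrist_force: [-0.5, 0.6, -1.3]
gripper_width: 0.459
gripper_force: 30.0
```

{"op": "drive_tool", "data": {"rows": [[20,-10,2,30,0,0,0],[20,-10,2,30,0,0,0],[20,-10,2,30,0,0,0],[20,-10,2,30,0,0,0],[20,-10,2,30,0,0,0]]}}

```text
time_s: 11.07
tcp_pos: [0.5726, 0.0622, 0.3216]
ee_rot: [[0.332, -0.943, -0.003], [-0.943, -0.332, 0.007], [-0.007, 0.001, -1.0]]
wrist_force: [0.6, 0.1, -0.9]
gripper_width: 0.455
gripper_force: 30.0
```

{"op": "drive_tool", "data": {"rows": [[20,-10,2,30,0,0,0],[20,-10,2,30,0,0,0],[20,0,0,0,0.057,0.02,0],[20,0,0,0,0.114,0.04,0],[20,0,0,0,0.114,0.04,0]]}}

```text
time_s: 11.48
tcp_pos: [0.5529, 0.0679, 0.3821]
ee_rot: [[0.32, -0.942, -0.101], [-0.896, -0.336, 0.292], [-0.309, -0.003, -0.951]]
wrist_force: [0.5, -0.2, -1.4]
gripper_width: 0.455
gripper_force: 30.0
```

```bash
python3 -c "
from h import *
rep()"
```

```text
t 11.4833 along -64.95685543498502 lat -68.83780413256183 dz 266.60755659938053 yawerr deg -0.3987095938627439 axis z 0.3015649625999643 roll -0.0048074547373731435 F [-0.39  0.41 -1.41] j [ 13.56  14.39  13.97 -17.92 -91.29   5.95] w 0.45527084766158515
 block [553.95  67.97 374.61] axis [-0.32  0.9   0.3 ]
```

{"op": "drive_tool", "data": {"rows": [[20,0,0,0,0.108,0.038,0],[20,0,0,0,0.108,0.038,0],[20,0,0,0,0.108,0.038,0],[20,0,0,0,0.108,0.038,0],[20,0,0,0,0.108,0.038,0]]}}

```text
time_s: 11.9
tcp_pos: [0.5538, 0.0657, 0.381]
ee_rot: [[0.212, -0.943, -0.256], [-0.596, -0.332, 0.731], [-0.774, -0.002, -0.633]]
wrist_force: [0.3, 0.9, -0.4]
gripper_width: 0.458
gripper_force: 30.0
```

{"op": "drive_tool", "data": {"rows": [[20,0,0,0,0.108,0.038,0],[20,0,0,0,0.108,0.038,0],[20,0,0,0,0.108,0.038,0],[20,0,0,0,0.108,0.038,0],[20,0,0,0,0,0,0]]}}

```text
time_s: 12.32
tcp_pos: [0.5538, 0.0643, 0.3753]
ee_rot: [[0.064, -0.944, -0.323], [-0.212, -0.329, 0.92], [-0.975, 0.01, -0.221]]
wrist_force: [0.4, -0.3, -1.0]
gripper_width: 0.461
gripper_force: 30.0
```

```bash
python3 -c "
from h import *
rep()
R,b=block(sense());print(np.cross(R[:,0],[0,0,1]), R[:,0])"
```

```text
t 12.3167 along -62.05613492125755 lat -69.19760139976137 dz 263.2266888923713 yawerr deg 2.4913574273031784 axis z 0.9734727808996374 roll 0.009620412493938737 F [-0.42  0.29 -1.03] j [ -12.64   29.76   21.12  -70.3  -118.51   16.79] w 0.4606344834283158
 block [552.66  70.59 371.23] axis [-0.07  0.22  0.97]
[ 0.22  0.07 -0.  ] [-0.07  0.22  0.97]
```

{"op": "drive_tool", "data": {"rows": [[20,0,0,0,0.08,0.026,0],[20,0,0,0,0.08,0.026,0],[20,0,0,0,0.06,0.018,0],[20,0,0,0,0,0,0],[20,0,0,0,0,0,0]]}}

```text
time_s: 12.73
tcp_pos: [0.5535, 0.0663, 0.3797]
ee_rot: [[0.007, -0.943, -0.333], [-0.002, -0.333, 0.943], [-1.0, -0.006, -0.004]]
wrist_force: [0.4, 0.5, -0.2]
gripper_width: 0.459
gripper_force: 30.0
```

```bash
python3 -c "
from h import *
rep()
R,b=block(sense());np.set_printoptions(precision=4,suppress=True);print(np.cross(R[:,0],[0,0,1]), R[:,0])"
```

```text
t 12.7333 along -59.309269141897026 lat -68.8405707267128 dz 269.0788030317058 yawerr deg -26.51549715748656 axis z 0.9999598284343455 roll -0.0060797054949847185 F [ 0.39  0.51 -0.18] j [ -15.26   33.02   19.27  -80.37 -123.48   17.09] w 0.4592926708157368
 block [552.09  73.3  377.08] axis [-0.01  0.01  1.  ]
[ 0.0095  0.0098 -0.    ] [-0.0098  0.0095  1.    ]
```

{"op": "drive_tool", "data": {"rows": [[20,0,0,0,0.009,0.01,0],[20,0,0,0,0,0,0],[20,0,0,0,0,0,0]]}}

```text
time_s: 12.98
tcp_pos: [0.5532, 0.0667, 0.381]
ee_rot: [[-0.001, -0.943, -0.333], [0.009, -0.333, 0.943], [-1.0, -0.002, 0.008]]
wrist_force: [-0.1, 0.2, -0.1]
gripper_width: 0.46
gripper_force: 30.0
```

```bash
python3 - <<'E'
from h import *
rep()
s=capture("scene"); t=capture("top")
w=world(t,t["z_map"]>0)*1000
q=w[(np.hypot(w[:,0]-552,w[:,1]-73)<40)&(w[:,2]>395)]
if len(q)>30:
    A=np.c_[q[:,:2]-q[:,:2].mean(0),np.ones(len(q))]; print(len(q),np.linalg.lstsq(A,q[:,2],rcond=None)[0],cv2.minAreaRect(q[:,:2].astype(np.float32)))
f=lambda p,u,v:cv2.resize(p["frame"][v-60:v+60,u-65:u+65],(400,370),interpolation=cv2.INTER_CUBIC)
def px(p,X):
    c,_=cv2.projectPoints(np.array([X]),cv2.Rodrigues(np.array(p["R"]))[0],np.array(p["t"]),np.array([[p["fx"],0,p["cx"]],[0,p["fy"],p["cy"]],[0,0,1.]]),np.array(p["distortion"]));return [int(np.clip(a,65,490)) for a in c.ravel()]
X=block(sense())[1]
save(s,"fin.png",cv2.convertScaleAbs(np.hstack([f(s,*px(s,X)),f(t,*px(t,X))]),alpha=1.8))
E
```

```text
t 12.9833 along -58.81062336042564 lat -68.94007089736124 dz 270.45039569892987 yawerr deg -106.07215434829824 axis z 1.0000507072245368 roll -0.00220010911677148 F [ 0.2  -0.01 -0.14] j [ -15.38   33.13   19.14  -81.02 -123.79   16.7 ] w 0.46034528788424145
 block [551.83  73.74 378.45] axis [-0. -0.  1.]
635 [  0.02   0.04 408.7 ] ((550.148681640625, 72.4461669921875), (54.6021842956543, 39.962974548339844), 19.27210807800293)
```

View pics/fin.png

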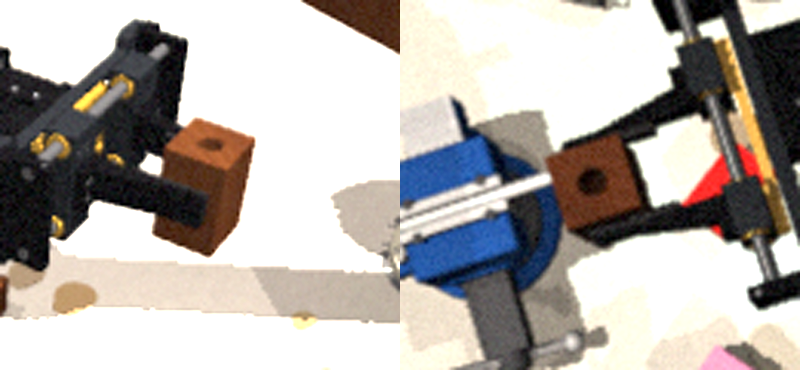

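Both views show the hole facing up, at left-crop (212,143) and right-crop (593,180), with the block held in clear space. One more check of the top face's tilt.

```bash
python3 - <<'E'
from h import *
np.set_printoptions(precision=3,suppress=True)
c=np.array([551.,73]); 
for n in ["top"]*4+["scene"]*4:
    t=capture(n); w=world(t,t["z_map"]>0)*1000; d=w[:,:2]-c
    q=w[(abs(d@XV[:2])<17)&(abs(d@YV[:2])<17)&(np.hypot(*d.T)>10)&(abs(w[:,2]-409)<6)]
    A=np.c_[(q[:,:2]-c)@XV[:2],(q[:,:2]-c)@YV[:2],np.ones(len(q))]; print(n,len(q),np.linalg.lstsq(A,q[:,2],rcond=None)[0])
E
```

```text
top 326 [ -0.008   0.013 409.432]
top 321 [ -0.004   0.    409.249]
top 327 [ -0.001   0.001 409.227]
top 325 [  0.003   0.006 409.003]
scene 154 [  0.004  -0.004 408.738]
scene 157 [  0.006   0.007 408.692]
scene 146 [ -0.004   0.006 408.586]
scene 145 [ -0.004  -0.004 408.672]
```

The face is level to within about 0.3°, so I'm handing in.

```bash
python3 -c "
from station import *
print(finish_job())"
```

```text
the job is handed in; nothing more can be done
None
```

The job is handed in: one good plinth slid onto the dowel to the bottom of its hole at the first end tried, and is now held still with the hole straight up (level to about 0.3°), its underside about 345 mm above the bench.

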